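# Load the work tube into the tube furnace to its ring mark

### The job

Take the long steel tube with the dark ring mark from the tube rest and slide it, the end farther from the mark first, into the bore of the small tube furnace until its ring mark is level with the mouth, then let go so that it stays lying in the bore. Leave the short plain tube where it lies.

Things in the scene. Friction and masses are not known exactly. Their poses are not given: they have to be found in the camera images.
- long_tube_centre (a point): Centre of the long steel tube (on its axis, half-way along): 220 mm long, 24 mm thick, about 90 g. y runs along it; the -y end, farther from the mark, goes in first. It starts level, 32 mm up, -y end towards the furnace, in one of two V rows (110 mm apart) of a grey rest whose bars reach 50 mm either side of the centre. Grip the free +y tail from above, about 70 mm from the centre.
- ring_mark (a point): Point on the long tube's axis in the plane of its dark ring mark, a 6 mm wide black line round the tube: 25 mm from the tube's centre towards the tail (+y), 135 mm from the end that goes in, 85 mm from the tail end, which stays outside. Axes as for the tube's centre.
- bore_mouth (a point): Centre of the bore's mouth, in the outer face of the furnace's white collar, 95 mm up. y points out of the mouth, towards the rest; the level bore runs 150 mm along -y, right through, without a stop. Bore diameter 36 mm: a tube lying in it has its axis 6 mm below the bore's. The furnace is fixed, 84 mm across, its top 139 mm up, on a base 100 mm wide.
- short_tube_centre (a point): Centre (half-way along, on the axis) of the short plain steel tube without a mark, 150 mm long, 24 mm outside diameter, lying level, 32 mm up, in the other row of the rest; y along the tube. Not to be moved.

How it is judged:
By the outcome, as a careful person would: the job done as asked, in the order asked, and still so for the second after the job is handed in, with the robot touching nothing.
It also fails if it takes over 38 s, if anything falls off the work surface, if the arm or the gripper's body presses on something with over 40 N, if the wrist force passes 120 N, or if a joint passes its speed limit or range.

### The arm

A 7-joint arm with a two-finger parallel gripper is mounted at the origin on a cart in front of the work surface, level with it; the furniture and walls round the work are solid. World frame = base frame: x ahead of the robot, y to its left, z up, the work surface at z = 0. Lengths are in m, angles in rad, forces in N, time in s.
With the tool pointing down it reaches from about 0.425 to 0.95 m from the base axis. Payload 4.7 kg.
Tool frame: the origin (TCP) lies on the centre line of the jaws, within the pads' length; the fingertips stand robot.nose_length ahead of it and the grasp point (between the pads) lies 8 mm behind it (robot.nose_length is the distance from the TCP to the fingertips, in m); z points along the fingers, x is the direction in which the jaws open and shut, and the axes are right-handed (so a half turn about z gives the same grasp; the last joint's range is limited). The gripper opens to 85 mm and grips with 20 to 120 N. Pads are 22 mm wide; open, the fingers measure 114 mm over their backs; the gripper's body (76 mm by 85 mm) begins 54 mm behind the grasp point. The pads swing forward as they close: fully open they stand 13 mm farther back than shut.
Start: joints at [1.214, 0.469, -0.049, 1.532, 0.024, 1.141, -0.082], TCP at [0.217, -0.639, 0.242] pointing down, gripper open.
Joint ranges: [-2.59, 2.59], [-0.33, 1.99], [-1.39, 1.29], [0.1, 2.45], [-1.04, 4.18], [0.21, 1.99], [-2.66, 2.66]. Speed limits (rad/s): [2.57, 2.57, 3.14, 3.14, 3.14, 3.14, 3.14].

### API

Orientations are given as [roll, pitch, yaw] about the fixed x, y, z axes, in that order (R = Rz(yaw) Ry(pitch) Rx(roll)).
In Python, from plant import robot gives the robot as it stands. Calls block until the motion is done:
- robot.goto(position, orientation): joint-space move of the TCP to a pose.
- robot.move_straight(position, vel=0.15, attitude=None, contact_N=None): straight line of the TCP; attitude=None keeps the orientation; vel is the mean speed in m/s. With contact_N (N) it stops when the force on the tool has changed by that much, and returns True; else False.
- robot.move_joints(angles): joint-space move.
- robot.grip(opening, strength=None): opening from 0.0 (shut) to 1.0 (fully open); strength is the grip in N (None keeps the last); returns when the fingers have stopped.
- robot.sleep(seconds).
- robot.inverse_kinematics(position, orientation): joint angles nearest the present ones, or None.
- robot.sense(): the state.
- robot.grab_frame(name): name is "side" or "top"; returns a dict with "image" (400x640x3 uint8, red, green, blue), "range_z" (400x640 float32, m along the optical axis (not along the pixel's ray), 0 where there is no reading), "fx", "fy", "cx", "cy" (pixels), "dist_coeffs" ([k1, k2, p1, p2, k3] as OpenCV has them; the pictures are not rectified), "R" (3x3) and "t" (3): a world point X has camera coordinates R X + t. Camera axes: x right, y down, z forward; pixel columns grow to the right and rows downward; lengths in m; the calibration is good to about 2 mm. A picture is of the moment at which its call begins.
A pose or a line that the arm cannot do raises robot.IKError and nothing moves.
- robot.close_job(): hands the job in, once; it reports no verdict.
The state is a dict: "t": time; "joint_pos": joint angles; "joint_velocities": joint speeds; "effort": joint torques, N m; "tcp_pos": TCP position; "tcp_rot": TCP orientation; "wrist_force": force on the tool from outside, world axes, zero at the start; "torque": the same for the moment, N m; "opening": opening from 0.0 (shut) to 1.0 (fully open).
Only numpy, scipy, OpenCV 4.12 (cv2) and the standard library are available. Lean on these libraries where they do the work, as an engineer would, in place of code of your own. Each camera call takes 0.05 s, during which the arm holds its last target.

## Working session

There is one attempt and no reset: what is moved stays moved. The work goes in short steps, each a Python script; the robot and the scene stay as the last script left them, time stands still between calls to the robot, and variables do not carry over. Pictures are saved under pics/ and viewed, and the job is handed in when it is done.

```bash
mkdir -p pics; ls; python3 - <<'E'
from plant import robot
import cv2,pickle
print(robot.nose_length,robot.sense())
for n in("side","top"):
    f=robot.grab_frame(n); pickle.dump(f,open(f"pics/{n}0.pkl","wb"))
    cv2.imwrite(f"pics/{n}0.png",f["image"][:,:,::-1]); print(n,f["fx"],f["fy"],f["cx"],f["cy"],f["dist_coeffs"],f["R"],f["t"])
E
```

```text
pics
0.011 {'t': 0.0, 'joint_pos': array([ 1.21409398,  0.46946465, -0.04855727,  1.53373091,  0.02410127,
        1.1409978 , -0.08231193]), 'joint_velocities': array([ 0.00090813, -0.00022248, -0.00052426,  0.00086506,  0.00040422,
       -0.00200877, -0.00062531]), 'effort': array([ 6.88528653e-04, -5.10299850e+01, -4.60843951e-02, -2.37711757e+01,
        1.07506290e-02,  7.38154049e-03, -1.28056183e-05]), 'tcp_pos': array([ 0.21712643, -0.63851211,  0.24122998]), 'tcp_rot': array([ 3.14149910e+00,  2.01301988e-03, -1.24300664e+00]), 'wrist_force': array([-0.21151706,  1.35275874,  0.00381345]), 'torque': array([ 0.03126586,  0.02108382, -0.00017391]), 'opening': 0.9988468258775138}
side 372.4917045060034 372.4917045060034 317.92750026448124 195.05628811964954 [-0.05094549  0.          0.          0.          0.        ] [[-0.94976928 -0.31292403 -0.00410703]
 [-0.13814042  0.43097961 -0.89172518]
 [ 0.28081229 -0.84636583 -0.45255865]] [0.47552764 0.11872599 0.85501949]
top 386.8490952184914 386.8490952184914 321.34749185677555 197.44421550952885 [-0.08015122  0.          0.          0.          0.        ] [[ 0.0212276  -0.99971852  0.01059598]
 [-0.9818715  -0.02284302 -0.18816628]
 [ 0.18835536 -0.00640957 -0.98208003]] [0.08071044 0.50436934 0.8485997 ]
```

View pics/side0.png

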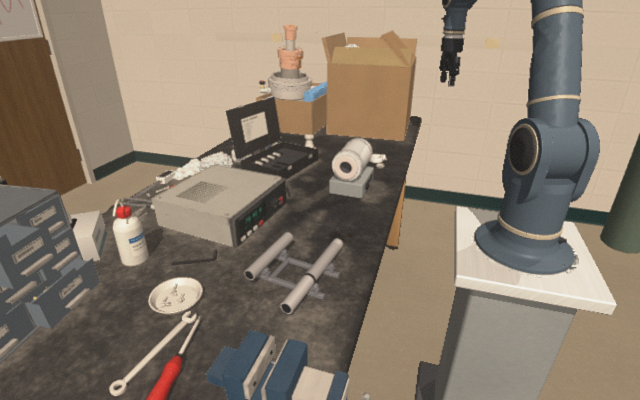

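View pics/top0.png

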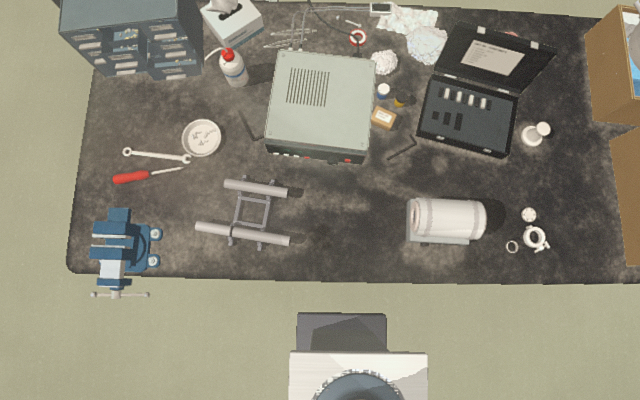

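```bash
python3 - <<'E'
import cv2
t=cv2.imread("pics/top0.png");s=cv2.imread("pics/side0.png")
a=cv2.resize(t[165:265,185:345],None,fx=5,fy=5,interpolation=cv2.INTER_CUBIC);cv2.imwrite("pics/t_rest.png",a)
a=cv2.resize(t[180:260,390:500],None,fx=7,fy=7,interpolation=cv2.INTER_CUBIC);cv2.imwrite("pics/t_furn.png",a)
a=cv2.resize(s[130:320,235:395],None,fx=3,fy=3,interpolation=cv2.INTER_CUBIC);cv2.imwrite("pics/s_all.png",a)
E
```

```text
(no output)
```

View pics/t_rest.png

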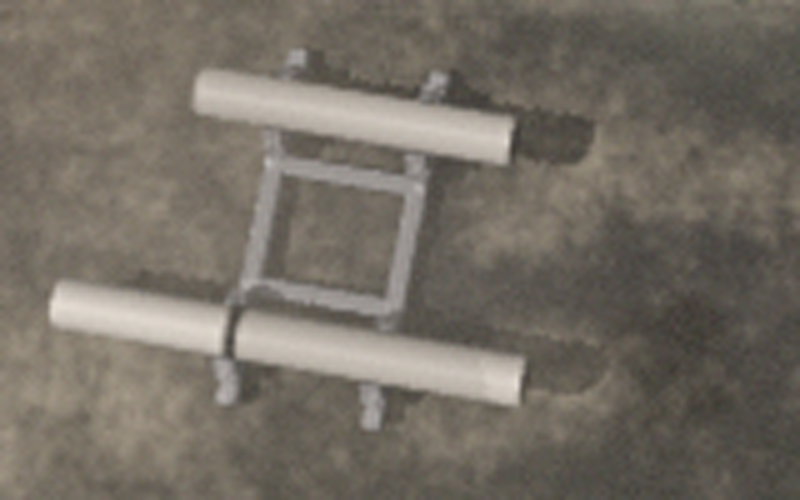

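View pics/t_furn.png

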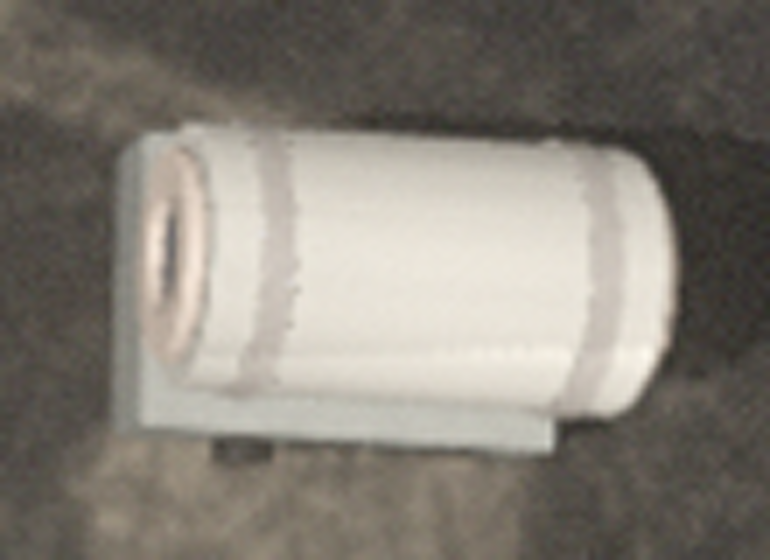

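View pics/s_all.png

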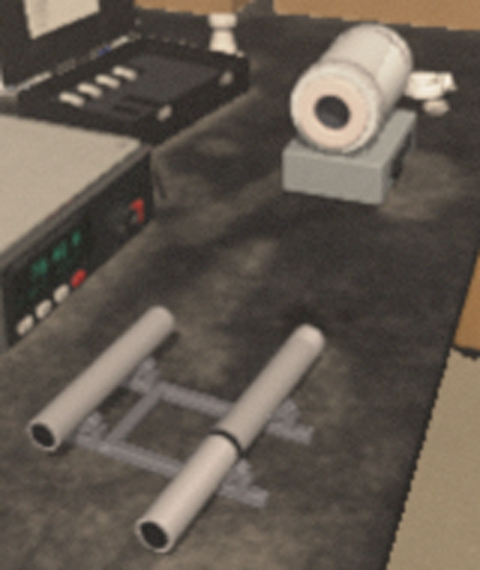

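```bash
cat > h.py <<'E'
import numpy as np,cv2,pickle
def K(f): return np.array([[f["fx"],0,f["cx"]],[0,f["fy"],f["cy"]],[0,0,1.]])
def ray(f,uv):
    p=cv2.undistortPoints(np.float64(uv).reshape(-1,1,2),K(f),np.array(f["dist_coeffs"]))[:,0]
    d=np.c_[p,np.ones(len(p))]@f["R"]; return -f["R"].T@f["t"],d
def onz(f,uv,z):
    c,d=ray(f,uv); return c+d*((z-c[2])/d[:,2])[:,None]
def cloud(f,mask):
    v,u=np.nonzero(mask&(f["range_z"]>0)); c,d=ray(f,np.c_[u,v]); return c+d*f["range_z"][v,u][:,None]
def proj(f,X):
    return cv2.projectPoints(np.float64(X).reshape(-1,1,3),cv2.Rodrigues(np.array(f["R"]))[0],np.float64(f["t"]),K(f),np.array(f["dist_coeffs"]))[0][:,0]
E
python3 - <<'E'
from h import *
np.set_printoptions(precision=4,suppress=True)
F={n:pickle.load(open(f"pics/{n}0.pkl","rb")) for n in("top","side")}
def tubes(n,box):
    f=F[n]; g=cv2.cvtColor(f["image"],cv2.COLOR_RGB2GRAY); hsv=cv2.cvtColor(f["image"],cv2.COLOR_RGB2HSV)
    x0,y0,x1,y1=box; m=np.zeros_like(g); m[y0:y1,x0:x1]=(g[y0:y1,x0:x1]>(150 if n=="top" else 115))*255
    vis=f["image"][:,:,::-1].copy(); vis[m>0]=(0,0,255)
    cv2.imwrite(f"pics/m_{n}.png",cv2.resize(vis[y0:y1,x0:x1],None,fx=4,fy=4,interpolation=0))
    N,l,st,ce=cv2.connectedComponentsWithStats(m)
    for i in range(1,N):
        if st[i,4]>60:
            v,u=np.nonzero(l==i); r=cv2.minAreaRect(np.c_[u,v].astype(np.float32)); print(n,st[i],ce[i],r)
            P=cloud(f,l==i); print("  onz",onz(f,[ce[i]],.032),"cloud z max",np.percentile(P[:,2],[5,50,95]))
tubes("top",(185,165,300,265)); tubes("side",(235,225,350,320))
E
```

```text
top [224 179  63  19 562] [255.0107 187.7544] ((255.04380798339844, 187.7316436767578), (63.44569396972656, 8.96296215057373), 9.272601127624512)
  onz [[0.5251 0.2495 0.032 ]] cloud z max [0.0383 0.0435 0.047 ]
top [195 221  35  15 325] [212.0708 228.1138] ((212.14865112304688, 228.10812377929688), (35.18138122558594, 9.370742797851562), 9.462322235107422)
  onz [[0.4267 0.3449 0.032 ]] cloud z max [0.0376 0.0432 0.0466]
top [232 228  58  18 506] [260.3518 236.4605] ((260.2674865722656, 236.4285125732422), (57.555179595947266, 8.809466361999512), 9.659893035888672)
  onz [[0.4102 0.231  0.032 ]] cloud z max [0.0389 0.0438 0.0469]
side [245 232  48  48 568] [269.4261 253.9859] ((268.5, 254.5), (11.31370735168457, 60.81117630004883), 45.0)
  onz [[0.5265 0.2464 0.032 ]] cloud z max [0.0336 0.0427 0.0463]
side [288 238  55  41 541] [322.4288 258.3808] ((319.388671875, 260.8133544921875), (28.975082397460938, 56.34478759765625), 66.94869995117188)
  onz [[0.4161 0.2266 0.032 ]] cloud z max [0.0093 0.0426 0.0463]
side [261 275  53  39 580] [294.7448 290.3069] ((286.9999694824219, 293.9999694824219), (51.99999237060547, 37.99999237060547), 0.0)
  onz [[0.4349 0.3347 0.032 ]] cloud z max [0.0075 0.0414 0.0459]
```

```bash
python3 - <<'E'
import cv2,pickle
f=pickle.load(open("pics/side0.pkl","rb"));im=f["image"]
a=cv2.resize(im[135:185,325:375,::-1],None,fx=12,fy=12,interpolation=0);cv2.imwrite("pics/s_f.png",a)
f=pickle.load(open("pics/top0.pkl","rb"));im=f["image"]
g=cv2.cvtColor(im,cv2.COLOR_RGB2GRAY)
print(g[222,400:500]); print(g[190:245,450])
E
```

```text
[ 74  75  78  78  75  76 117 133 134 147 168 191 190 151 151 176 214 224
 192 174 218 224 225 223 224 224 213 196 194 199 200 195 220 227 227 225
 226 225 226 226 227 228 227 227 228 227 228 228 229 227 229 228 228 228
 227 230 227 227 227 228 226 227 227 228 227 226 226 228 227 227 228 226
 229 226 204 200 199 197 200 218 227 225 226 228 221 192 123  60  56  60
  59  55  56  52  59  53  53  54  54  48]
[ 83  81  78  72  71  74  64  62  60 106 163 174 182 189 198 202 206 208
 213 217 219 221 224 225 227 230 231 231 231 230 228 228 229 229 229 229
 227 225 222 220 223 227 225 222 216 206 194 184 191 195 196 191 191 153
  93]
```

View pics/m_top.png

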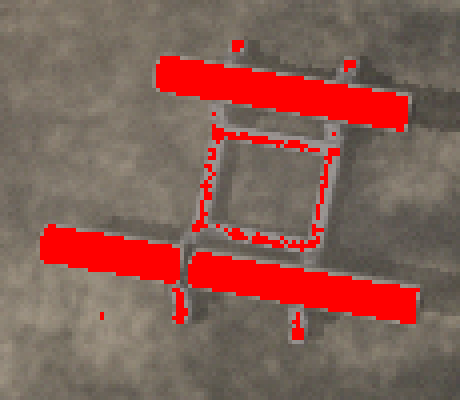

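View pics/s_f.png

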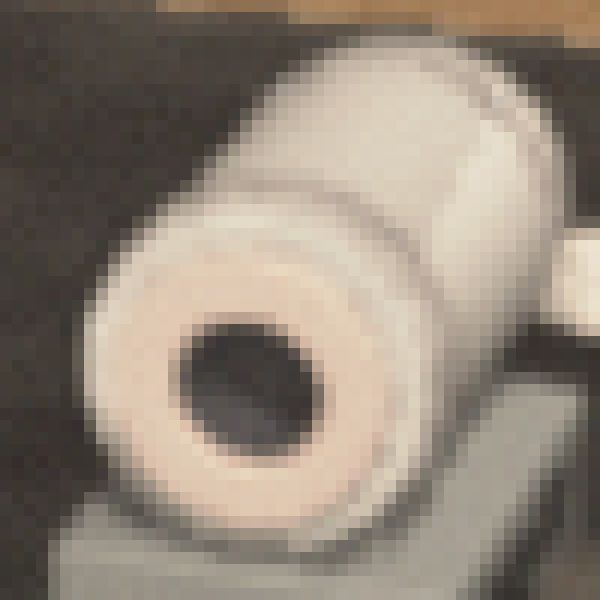

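```bash
python3 - <<'E'
from h import *
np.set_printoptions(precision=4,suppress=True)
F={n:pickle.load(open(f"pics/{n}0.pkl","rb")) for n in("top","side")}
f=F["top"]; g=cv2.cvtColor(f["image"],cv2.COLOR_RGB2GRAY)
m=np.zeros_like(g); m[165:265,185:300]=(g[165:265,185:300]>150)
N,l,st,ce=cv2.connectedComponentsWithStats(m)
ids=[i for i in range(1,N) if st[i,4]>250]
def fit(mask):
    v,u=np.nonzero(mask); P=onz(f,np.c_[u,v],.032)[:,:2]; c=P.mean(0); d=np.linalg.svd(P-c)[2][0]; d=d*np.sign(d[1])
    s=(P-c)@d; w=(P-c)@[d[1],-d[0]]; return c,d,s,w
for nm,mm in (("short",l==ids[0]),("long",(l==ids[1])|(l==ids[2]))):
    c,d,s,w=fit(mm); print(nm,c,d,"yaw dev",np.degrees(np.arctan2(-d[0],d[1])),"ends",s.min(),s.max(),"mid",c+d*(s.min()+s.max())/2,"w",w.min(),w.max())
# ring on the long tube: profile along the line, ray to z=0.044
c,d,s,w=fit((l==ids[1])|(l==ids[2]))
ss=np.arange(-.13,.13,.001)
X=np.c_[c+ss[:,None]*d,np.full(len(ss),.032)]; prof=np.zeros(len(ss))
for off in(-.004,0,.004):
    uv=proj(f,X+[d[1]*off,-d[0]*off,0]).astype(np.float32); prof+=cv2.remap(g.astype(np.float32),uv[:,:1],uv[:,1:],cv2.INTER_LINEAR)[:,0]/3
b=np.median(prof); k=(prof>(0.5*(b+75))); i=np.where(k)[0]; print("ends prof",ss[i[0]],ss[i[-1]],"mid",c+d*(ss[i[0]]+ss[i[-1]])/2)
dk=np.where(abs(ss)<.08,np.clip(b-20-prof,0,None),0); r=(dk*ss).sum()/dk.sum(); print("ring s",r,c+d*r,b,prof.min())
# parallax: ring seen from camera: its visible top arc at z~.044 
R=proj(f,[[*(c+d*r),.032]]); print("ring px",R,"at .044:",onz(f,R,.044)-onz(f,R,.032))
# cloud check
P=cloud(f,(l==ids[1])|(l==ids[2])); 
print("cloud axis centre offs", np.median((P[:,:2]-c)@[d[1],-d[0]]))
# --- bore
f=F["side"]; g=cv2.cvtColor(f["image"],cv2.COLOR_RGB2GRAY)
m=np.zeros_like(g);m[158:178,337:356]=(g[158:178,337:356]<120)
N,l,st,ce=cv2.connectedComponentsWithStats(m); i=1+np.argmax(st[1:,4]); print(st[i],ce[i],onz(f,[ce[i]],.095))
im=f["image"].astype(int); p=np.zeros_like(g); p[150:182,330:362]=((im[:,:,0]-im[:,:,2])[150:182,330:362]>32)&(g[150:182,330:362]>150)
cs=cv2.findContours(p,cv2.RETR_EXTERNAL,cv2.CHAIN_APPROX_NONE)[0]; k=max(cs,key=len); e=cv2.fitEllipse(k); print("pink",e,onz(f,[e[0]],.095))
f=F["top"]; g=cv2.cvtColor(f["image"],cv2.COLOR_RGB2GRAY)
print(g[205:232,406:424]); print((f["range_z"][205:232:3,406:424]*1000).astype(int))
# furnace cloud top view
m=np.zeros_like(g,bool); m[198:242,415:488]=g[198:242,415:488]>180
P=cloud(f,m); Q=P[P[:,2]>.11]; print(len(Q),Q[:,2].max())
from scipy.optimize import least_squares
def res(q): # x at y=-.2, slope, z, r
    a=np.array([q[1],1,0])/np.hypot(q[1],1); v=Q-[q[0],-.2,q[2]]; return np.linalg.norm(v-np.outer(v@a,a),axis=1)-q[3]
s=least_squares(res,[.45,0,.095,.042],loss="soft_l1",f_scale=.002); print("cyl",s.x,np.degrees(np.arctan(-s.x[1])),np.std(s.fun), Q[:,1].min(),Q[:,1].max())
E
```

```text
short [0.5252 0.2496] [0.1448 0.9895] yaw dev -8.328131658676451 ends -0.07580193478109068 0.0762794744431067 mid [0.5252 0.2498] w -0.010955510147185217 0.010923379448916668
long [0.4167 0.2756] [0.1439 0.9896] yaw dev -8.272504440038183 ends -0.1117606564925871 0.11185275655700533 mid [0.4167 0.2757] w -0.010917531756237863 0.010891684574996233
ends prof -0.11099999999999999 0.11300000000000021 mid [0.4168 0.2766]
ring s 0.025398547090626625 [0.4203 0.3008] 189.76920318603516 87.0234375
ring px [[230.6737 231.3458]] at .044: [[-0.0012 -0.0027  0.012 ]]
cloud axis centre offs -0.0008618505259829592
[340 162  12  11  96] [345.3646 166.8333] [[ 0.4576 -0.1148  0.095 ]]
pink ((345.5794982910156, 166.55789184570312), (22.310739517211914, 25.744356155395508), 121.96831512451172) [[ 0.4575 -0.1169  0.095 ]]
[[ 92 122 134 132 158 174 177 174 174 175 197 200 171 169 203 211 209 207]
 [ 99 122 133 134 155 173 178 176 173 177 194 204 183 178 204 214 212 211]
 [102 128 135 133 157 179 178 177 173 175 200 211 202 183 204 215 216 215]
 [ 97 125 136 138 156 176 184 182 161 164 191 210 210 186 199
[... 1856 characters left out ...]
 814 810 811 809 803 800 801 802]
 [939 918 905 893 862 855 854 853 852 816 812 810 810 809 803 799 799 799]
 [935 916 904 894 863 859 857 857 857 814 807 805 808 804 799 798 798 800]
 [937 915 904 870 860 858 858 859 857 816 808 808 806 806 798 798 798 798]
 [921 909 902 870 857 855 853 856 823 812 807 807 806 800 802 801 797 797]
 [919 908 898 867 857 849 847 847 817 810 812 810 808 801 800 801 799 801]
 [915 906 895 885 857 843   0 826 815 815 812 813 808 801 802 805 800 800]
 [913 904 896 886 883 846 833 827 821 818 820 817 809 805 806 808 806 805]]
2227 0.14402725893736523
cyl [0.4525 0.0412 0.0973 0.0415] -2.3620432370867115 0.002250263211602723 -0.2560604935069455 -0.10602472388925431
```

```bash
python3 - <<'E'
from h import *
np.set_printoptions(precision=4,suppress=True)
f=pickle.load(open("pics/top0.pkl","rb")); im=f["image"].astype(int); g=cv2.cvtColor(f["image"],cv2.COLOR_RGB2GRAY)
print("proj mouth",proj(f,[[.4576,-.115,.095],[.4576,-.115,.113],[.4576,-.115,.077],[.4576+.018,-.115,.095],[.4576-.018,-.115,.095]]))
# pink mask top
sat=im[:,:,0]-im[:,:,2]; print(sat[208:226:2,406:424])
p=np.zeros_like(g); p[196:238,405:425]=(sat[196:238,405:425]>24); 
k=max(cv2.findContours(p,cv2.RETR_EXTERNAL,cv2.CHAIN_APPROX_NONE)[0],key=len); e=cv2.fitEllipse(k); print("pink top",e,onz(f,[e[0]],.095),cv2.boundingRect(k))
# silhouettes: top & bottom edges over body columns
T=[];B=[]
G=g.astype(float)
for u in range(434,472):
    c=G[190:205,u]; j=np.argmax(np.diff(c)>0) ; i=np.where((c[:-1]<130)&(c[1:]>=130))[0]
    if len(i): i=i[0]; T.append((u,190+i+(130-c[i])/(c[i+1]-c[i])))
T=np.array(T); print(np.polyfit(T[:,0],T[:,1],1), "resid",np.std(T[:,1]-np.polyval(np.polyfit(T[:,0],T[:,1],1),T[:,0])))
# lower silhouette = dip between body and base: local min in rows 228..242
for u in range(434,468):
    c=G[230:242,u]; i=1+np.argmin(c[1:-3]); d=(c[i-1]-c[i+1])/(2*(c[i-1]-2*c[i]+c[i+1]+1e-6)); B.append((u,230+i+np.clip(d,-1,1)))
B=np.array(B);print(np.polyfit(B[:,0],B[:,1],1),B[::6])
ns=[]
for L in(T,B):
    p=np.polyfit(L[:,0],L[:,1],1); r=L[abs(L[:,1]-np.polyval(p,L[:,0]))<.8]; c,d=ray(f,r); d/=np.linalg.norm(d,axis=1)[:,None]; ns.append(np.linalg.svd(d)[2][2])
a=np.cross(*ns);a/=a[1];print("axis",a)
c,_=ray(f,[[0,0]])
for n in ns: print("horizontal-axis dist at mouth of tangent planes", (np.array([.4576,-.115,.095])-c)@n)
# direction from top silhouette alone if level: n.a=0,a_z=0
n=ns[0]; print("slope from top edge, level:",-n[1]/n[0]," from bottom:",-ns[1][1]/ns[1][0])
E
```

```text
proj mouth [[415.6761 215.641 ]
 [417.7685 214.4467]
 [413.6684 216.7866]
 [415.4855 207.5247]
 [415.8612 223.8187]]
[[14  9 11  8 19 23 29 30 27 26 28 30 27 22 16 17 17 16]
 [ 9 10 11  9 26 28 29 28 20 25 28 30 31 24 16 15 16 16]
 [ 7  9  9 11 26 32 32 25  8 23 30 30 30 24 17 16 15 16]
 [10  7  7 17 26 29 29 20  3 23 32 28 31 25 16 15 16 16]
 [10  9  6 16 25 30 27 22  4 25 26 28 28 25 13 15 15 17]
 [12  8 10 20 27 30 27 15  9 28 30 28 28 24 13 15 17 18]
 [ 9 11  9 21 29 28 26 18 14 24 32 29 29 20 17 15 16 17]
 [14  8  8 16 27 29 30 22 25 29 30 28 29 17 15 16 15 16]
 [11  9  8 17 27 25 26 27 28 28 29 31 24 17 17 17 17 17]]
pink top ((414.2232971191406, 216.00021362304688), (8.511480331420898, 29.59122085571289), 3.541820764541626) [[ 0.4567 -0.1118  0.095 ]] (410, 201, 10, 31)
[  0.0613 171.6648] resid 0.18082300184997716
[  0.0725 204.5981] [[434.     235.94  ]
 [440.     236.6429]
 [446.     236.9737]
 [452.     237.3235]
 [458.     237.8077]
 [464.     238.125 ]]
axis [ 0.0741  1.     -0.1716]
horizontal-axis dist at mouth of tangent planes 0.0403922121155964
horizontal-axis dist at mouth of tangent planes -0.041544411605859664
slope from top edge, level: 0.03831111351187656  from bottom: 0.05473711997412986
```

```bash
cat >> h.py <<'E'
PI=np.pi
TC=np.array([.4167,.2757]); TD=np.array([.1439,.9896])
M=np.array([.457,-.113]); U=np.array([.041,1.]); U/=np.linalg.norm(U)
def ori(d): return [PI,0,-np.arctan2(d[0],d[1])]
def st(robot,m=""):
    s=robot.sense(); print(m,"t",round(s["t"],2),"tcp",s["tcp_pos"].round(4),"F",s["wrist_force"].round(1),"T",s["torque"].round(2),"op",round(s["opening"],3))
def pic(robot,tag):
    for n in("side","top"):
        f=robot.grab_frame(n); pickle.dump(f,open(f"pics/{n}{tag}.pkl","wb")); cv2.imwrite(f"pics/{n}{tag}.png",f["image"][:,:,::-1])
E
python3 - <<'E'
from plant import robot
from h import *
g=TC+.07*TD
for p,o in (([*g,.2],ori(TD)),([*g,.024],ori(TD)),([*(M+U*.045),.09],ori(U))):
    print(robot.inverse_kinematics(p,o))
robot.goto([*g,.2],ori(TD)); st(robot,"above")
robot.move_straight([*g,.06]); st(robot)
pic(robot,1)
E
python3 - <<'E'
import cv2
a=cv2.imread("pics/side1.png")[180:400,200:480];b=cv2.imread("pics/top1.png")[150:300,130:330]
cv2.imwrite("pics/v1.png",cv2.vconcat([cv2.resize(a,(560,320)),cv2.resize(b,(560,280))][:2])[:600])
E
```

```text
[-0.04550703  0.4637108  -0.93277929  1.84520086  0.42742531  1.04859684
 -1.29193121]
[-0.1571909   0.71004417 -0.80982846  1.97311184  0.73542615  0.78048142
 -1.54544103]
[ 0.52792589  0.3983927  -0.56927117  2.13966764  0.33508149  0.68914306
 -0.30849882]
above t 3.61 tcp [0.4274 0.3444 0.1999] F [ 0.4 -0.1 -0.2] T [-0.01 -0.07 -0.01] op 1.004
 t 4.69 tcp [0.4272 0.3456 0.0608] F [ 1.  -0.5 -0. ] T [ 0.01 -0.08 -0.02] op 1.0
```

View pics/v1.png

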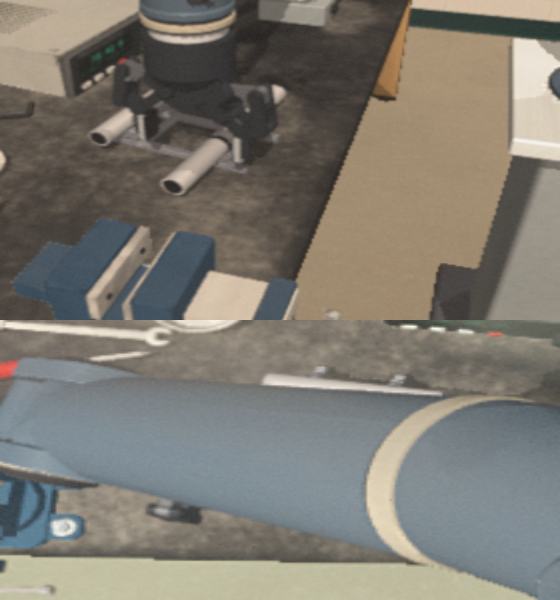

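The side view shows the jaws standing either side of the long tube's tail (crop about (205,165)); the short tube is clear of them. The arm blocks the top view.

```bash
python3 - <<'E'
from plant import robot
from h import *
g=TC+.07*TD
print(robot.move_straight([*g,.024],vel=.06,contact_N=12)); st(robot,"down")
robot.grip(0.0,60); st(robot,"grip")
robot.move_straight([*g,.10],vel=.08); st(robot,"lift")
pic(robot,2)
E
python3 - <<'E'
import cv2
a=cv2.imread("pics/side2.png")[130:330,230:410]
cv2.imwrite("pics/v2.png",cv2.resize(a,(540,600),interpolation=cv2.INTER_CUBIC))
E
```

```text
False
down t 5.54 tcp [0.4267 0.3452 0.024 ] F [ 0.5  0.6 -0.6] T [-0.03  0.02  0.01] op 1.005
grip t 6.14 tcp [0.4275 0.3451 0.0243] F [ 2.  -1.2  1.3] T [-0.08 -0.35  0.06] op 0.263
lift t 7.24 tcp [0.4265 0.3446 0.0995] F [-0.8 -0.5 -1.4] T [0.07 0.02 0.01] op 0.264
```

View pics/v2.png

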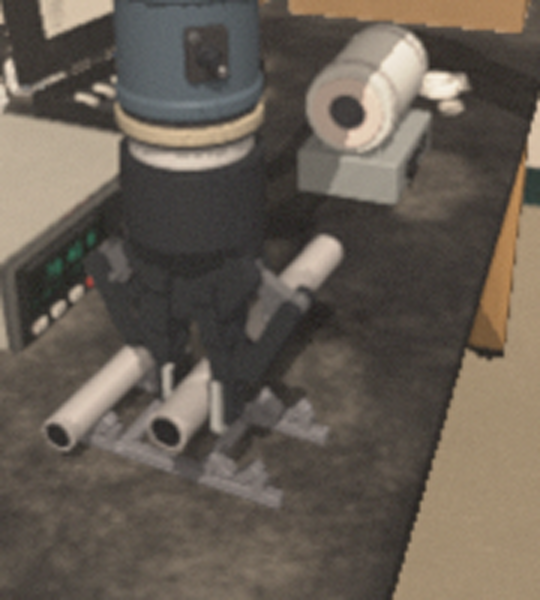

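```bash
python3 - <<'E'
from plant import robot
from h import *
p=M+U*.205
robot.move_straight([*p,.087],vel=.12,attitude=ori(U)); st(robot,"pre")
pic(robot,3)
# predicted points
f=pickle.load(open("pics/side3.pkl","rb")); s=robot.sense()
G=s["tcp_pos"].copy(); G[2]+=.008; u=np.array([*U,0]); c=G-.07*u
print("tail c",proj(f,[c+.11*u])," tip c",proj(f,[c-.11*u]),"tip top/right", proj(f,[c-.11*u+[0,0,.012],c-.11*u+[-.012,0,0]]),"ring",proj(f,[c+.025*u]),"mouth",proj(f,[[*M,.095]]))
g=cv2.imread("pics/side3.png"); cv2.imwrite("pics/v3.png",cv2.resize(g[130:260,270:440],None,fx=4.5,fy=4.5,interpolation=cv2.INTER_CUBIC))
g=cv2.imread("pics/top3.png"); cv2.imwrite("pics/v3t.png",cv2.resize(g[170:270,270:470],None,fx=4,fy=4,interpolation=cv2.INTER_CUBIC))
E
```

```text
pre t 9.62 tcp [0.4653 0.0924 0.0871] F [-0.2  0.5  0. ] T [0.06 0.03 0.03] op 0.262
tail c [[313.53577233 206.91055911]]  tip c [[342.71191301 170.45800795]] tip top/right [[342.82505055 166.38043833]
 [346.98825615 170.98814273]] ring [[326.21999567 191.06419598]] mouth [[345.40069005 167.09242863]]
```

View pics/v3.png

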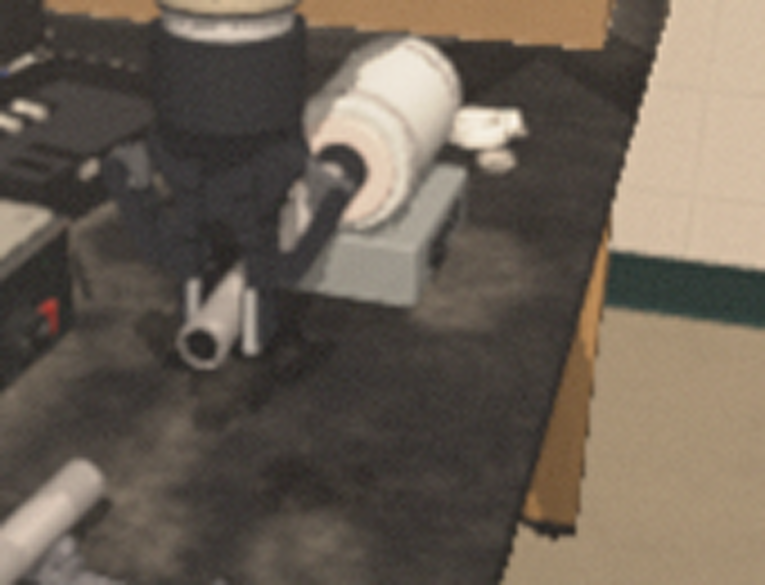

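View pics/v3t.png

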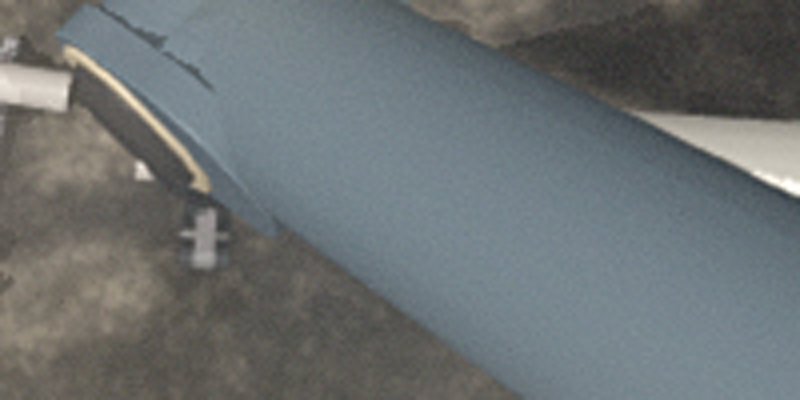

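```bash
python3 - <<'E'
from h import *
np.set_printoptions(precision=4,suppress=True)
f0=pickle.load(open("pics/side0.pkl","rb"))
t3=np.array([*TD,0]);c=np.array([*TC,.032]); print("pred tail0",proj(f0,[c+.11*t3]),"tip0",proj(f0,[c-.11*t3]))
for tag,box in((0,(278,298,298,318)),(2,(276,264,298,286)),(3,(305,198,326,216))):
    f=pickle.load(open(f"pics/side{tag}.pkl","rb")); g=cv2.cvtColor(f["image"],cv2.COLOR_RGB2GRAY); x0,y0,x1,y1=box
    m=np.zeros_like(g); m[y0:y1,x0:x1]=g[y0:y1,x0:x1]<70
    N,l,s,ce=cv2.connectedComponentsWithStats(m); print(tag,[(s[i].tolist(),ce[i]) for i in range(1,N) if s[i,4]>12])
f=pickle.load(open("pics/side3.pkl","rb"))["image"]
cv2.imwrite("pics/v3b.png",cv2.resize(f[150:215,305:365,::-1],None,fx=9,fy=9,interpolation=0))
E
```

```text
pred tail0 [[285.4772 309.2583]] tip0 [[337.3842 243.969 ]]
0 [([282, 304, 9, 8, 46], array([285.6304, 307.8696]))]
2 [([281, 270, 9, 8, 51], array([284.8235, 273.5686])), ([290, 272, 8, 12, 57], array([294.614 , 278.5614]))]
3 [([305, 198, 21, 18, 173], array([313.1908, 209.5607])), ([311, 204, 7, 6, 31], array([314.2258, 206.4194]))]
```

View pics/v3b.png

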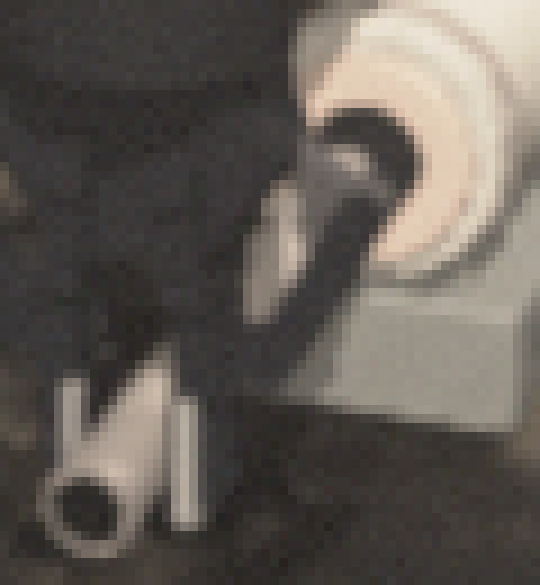

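The side view shows the tail hole at (314,206) and the tip at about (343,166), each within 1 px of the prediction, in front of the bore at (345,167). The tube is level and in line, so I shift 1 mm in +x and insert.

```bash
python3 - <<'E'
from plant import robot
from h import *
D=np.array([.001,0])
robot.move_straight([*(M+U*.205+D),.087],vel=.05)
st(robot)
for a,v in((.165,.04),(.060,.06)):
    print(robot.move_straight([*(M+U*a+D),.087],vel=v,contact_N=8)); st(robot,a)
pic(robot,4)
g=cv2.imread("pics/side4.png"); cv2.imwrite("pics/v4.png",cv2.resize(g[120:210,300:400],None,fx=6,fy=6,interpolation=cv2.INTER_CUBIC))
g=cv2.imread("pics/top4.png"); cv2.imwrite("pics/v4t.png",cv2.resize(g[170:270,330:530],None,fx=4,fy=4,interpolation=cv2.INTER_CUBIC))
E
```

```text
t 9.97 tcp [0.4665 0.0919 0.087 ] F [ 0.4 -1.  -1.1] T [ 0.11 -0.08  0.06] op 0.263
False
0.165 t 11.12 tcp [0.4648 0.0522 0.0871] F [ 0.2  0.5 -1.4] T [ 0.09 -0.07  0.  ] op 0.258
False
0.06 t 13.03 tcp [ 0.4605 -0.0527  0.087 ] F [ 0.2  0.3 -0.5] T [ 0.05  0.04 -0.05] op 0.261
```

View pics/v4.png

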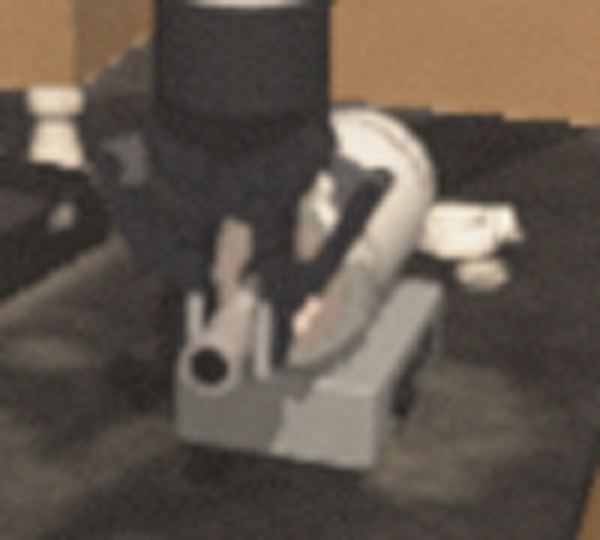

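View pics/v4t.png

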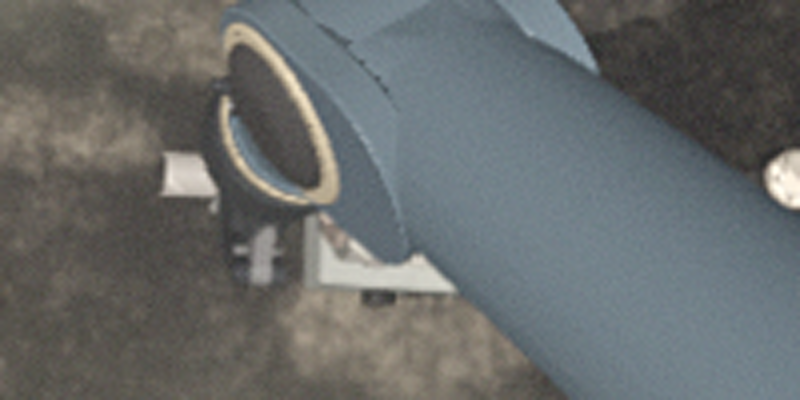

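```bash
cat >> h.py <<'E'
def tail(f,z,vc,u0=355,u1=385):
    g=cv2.cvtColor(f["image"],cv2.COLOR_RGB2GRAY).astype(float)[vc-2:vc+3,u0:u1].mean(0)
    i=np.argmax(np.diff(g)); lo,hi=g[i-3],g[i+3]; th=(lo+hi)/2; j=np.where((g[:-1]<th)&(g[1:]>=th))[0][0]
    u=u0+j+(th-g[j])/(g[j+1]-g[j]); return u,onz(f,[[u,vc]],z)
E
python3 - <<'E'
from h import *
f=pickle.load(open("pics/top4.pkl","rb")); f0=pickle.load(open("pics/top0.pkl","rb"))
print(tail(f,.095,213)); print("predicted tail y",-.0527+.04)
print("initial tail:",tail(f0,.032,225,180,210),TC+.11*TD)
E
```

```text
(np.float64(370.89381720430106), array([[ 0.46131483, -0.01653032,  0.095     ]]))
predicted tail y -0.012699999999999996
initial tail: (np.float64(194.60625), array([[0.43293137, 0.38669826, 0.032     ]])) [0.432529 0.384556]
```

```bash
python3 - <<'E'
from plant import robot
from h import *
D=np.array([.001,0])
p=M+U*.049+D
print(robot.move_straight([*p,.087],vel=.05,contact_N=8)); st(robot)
print(robot.move_straight([*p,.0805],vel=.03,contact_N=5)); st(robot,"low")
robot.grip(0.5); st(robot,"open")
robot.move_straight([*p,.19],vel=.15)
robot.goto([.50,.20,.25],ori(U)); st(robot,"away")
pic(robot,5)
f=pickle.load(open("pics/top5.pkl","rb"))
g=cv2.imread("pics/side5.png"); cv2.imwrite("pics/v5.png",cv2.resize(g[135:195,310:375],None,fx=9,fy=9,interpolation=0))
g=cv2.imread("pics/top5.png"); cv2.imwrite("pics/v5t.png",cv2.resize(g[185:255,360:460],None,fx=8,fy=8,interpolation=0))
E
```

```text
False
 t 13.49 tcp [ 0.46   -0.0646  0.0869] F [ 0.  -0.1 -1.3] T [ 0.07  0.01 -0.02] op 0.26
True
low t 13.79 tcp [ 0.4605 -0.0637  0.0804] F [-0.9  0.2  5.5] T [-0.22  0.15 -0.03] op 0.263
open t 14.12 tcp [ 0.4597 -0.064   0.0798] F [-0.3  0.3  0.2] T [-0.   -0.01 -0.05] op 0.501
away t 16.07 tcp [0.5001 0.1982 0.249 ] F [-0.   0.4 -0.2] T [-0.04 -0.01 -0.02] op 0.502
```

View pics/v5.png

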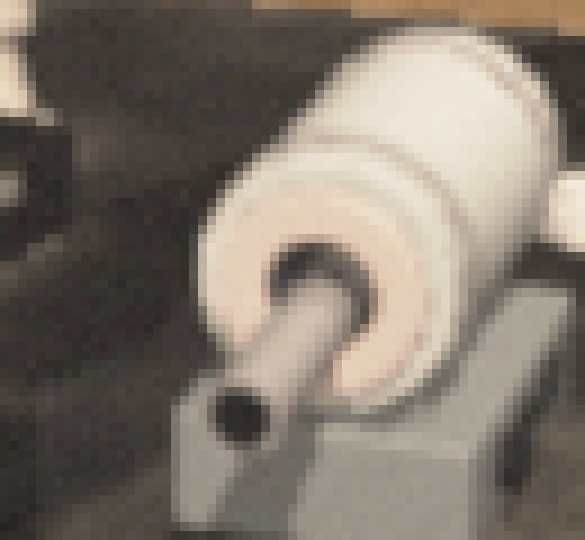

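View pics/v5t.png

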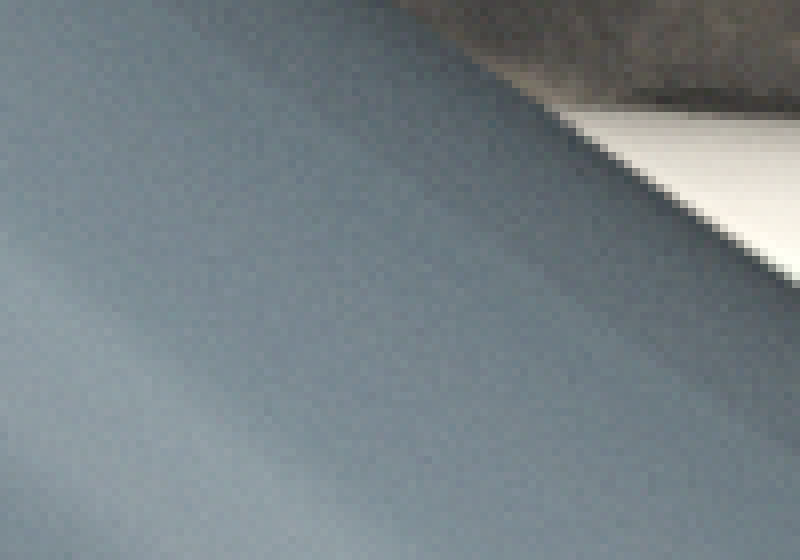

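The tube lies in the bore, tail hole at about (336.5,181). The ring isn't distinguishable from the bore in this view and the arm covers the top view, so I move it aside.

```bash
python3 - <<'E'
from plant import robot
from h import *
robot.goto([.30,.50,.28],[PI,0,.6]); st(robot,"away")
pic(robot,6)
g=cv2.imread("pics/side6.png"); cv2.imwrite("pics/v6.png",cv2.resize(g[135:195,310:375],None,fx=9,fy=9,interpolation=0))
g=cv2.imread("pics/top6.png"); cv2.imwrite("pics/v6t.png",cv2.resize(g[190:245,365:445],None,fx=10,fy=10,interpolation=0))
f=pickle.load(open("pics/top6.pkl","rb")); im=cv2.cvtColor(f["image"],cv2.COLOR_RGB2GRAY)
print(im[208:226,370:424])
E
```

```text
away t 17.52 tcp [0.3019 0.4989 0.2795] F [ 0.5  0.6 -0.5] T [ 0.01 -0.03  0.02] op 0.503
[[ 78  69  69  71  62  70  75  77  66  67  66  65  67  65  64  63  60  65
   65  68  65  68  65  63  74  66  71  75  66  78  70  71  67  71  69  65
   75  99 130 145 170 195 203 197 178 182 208 227 224 199 218 241 248 247]
 [ 76  71  71  68  64  92 128 124 112 107 103  96  96  95  92  89  92  94
   90  85  75  77  77  71  70  74  63  66  64  63  70  58  60  65  64  66
   77  95 100  99 123 173 210 212 176 179 209 232 230 192 207 240 249 246]
 [ 74  67  68  73  69  85 141 174 174 170 167 168 166 164 160 160 159 154
  150 143 132 124 120 114 110 101  95  93  91  88  90  82  82  80  79  81
   87  95 103  95 111 138 164 161 133 168 205 229 227 207 216 240 247 246]
 [ 70  67  68  68  63  72 123 161 157 158 157 153 154 154 155 151 151 153
  152 150 149 152 148 147 149 147 144 143 143 141 141 139 136 134 134 131
  129 121 119 120 124 130 136 114  68 113 147 175 184 190 208 212 208 205]
 [ 68  70  70  71  68  69 123 167 162 164 161 161 160 162 160 160 162 159
  156 160 155 159 161 155 158 161 158 157 15
[... 2304 characters left out ...]
9 189 167 142 190 208 209 206]
 [ 64  59  66  60  62  63  67  69  73  68  73  77  71  70  68  69  79  78
   70  69  68  69  74  71  70  71  69  67  68  68  67  67  68  65  70  70
   84 101  99 113 126 139 152 141 127 135 183 189 154 138 191 211 208 205]
 [ 64  65  68  66  70  65  62  63  66  69  73  73  73  67  70  68  68  74
   76  68  71  70  71  72  72  68  69  69  74  69  76  74  72  75  72  70
   90 104 103 112 126 130 135 134 131 146 175 180 153 146 194 205 206 204]
 [ 62  65  58  66  70  66  63  66  69  71  72  72  76  71  66  64  70  73
   67  69  69  69  70  74  70  73  68  77  71  72  76  71  72  78  75  76
   90 107 101 111 122 133 130 131 133 156 178 178 143 156 196 205 206 204]]
```

View pics/v6t.png

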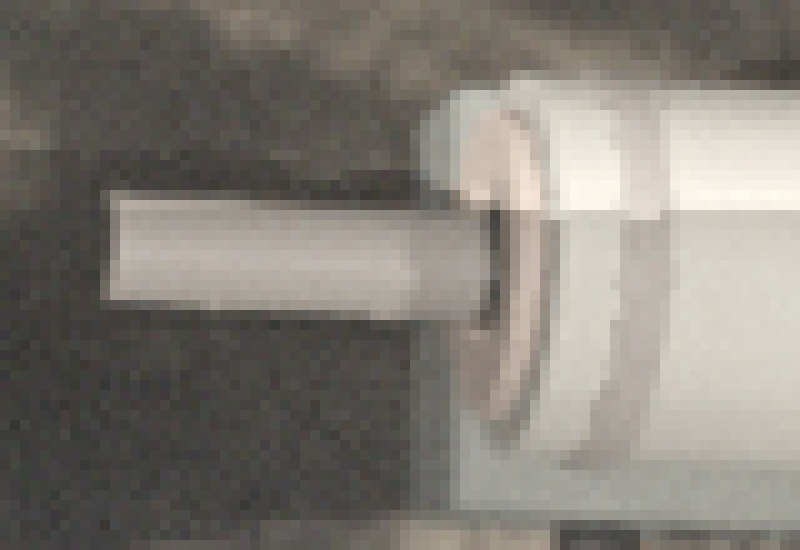

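View pics/v6.png

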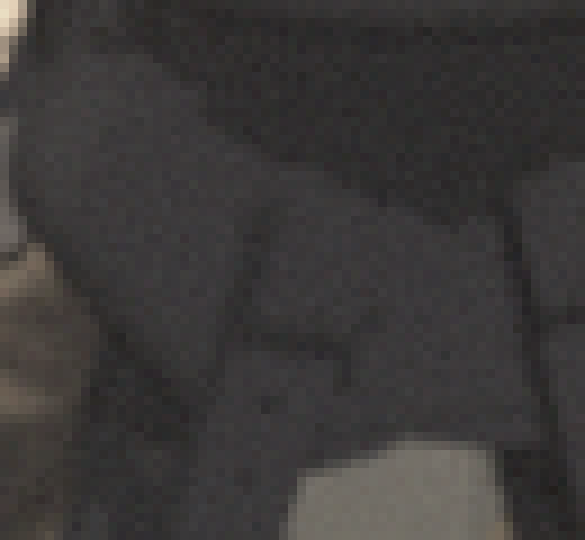

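```bash
python3 - <<'E'
from h import *
np.set_printoptions(precision=4,suppress=True)
f=pickle.load(open("pics/top6.pkl","rb"));f0=pickle.load(open("pics/top0.pkl","rb"))
print("cam",-f["R"].T@f["t"])
for vc in(210,213,216,219): print("tail",tail(f,.089,vc,368,384))
for z in(.101,.113): print("mouth plane y=-.112 at z",z,proj(f,[[.457,-.112,z],[.457,-.117,z]]))
g=cv2.cvtColor(f["image"],cv2.COLOR_RGB2GRAY).astype(float)
print("mean cols 408-420",g[212:219,408:421].mean(0))
# edges of the dark strip on tube top plane
for u in(413,413.3,413.5,414,415,415.5): print(u,onz(f,[[u,215]],.101)[0,1], onz(f,[[u,215]],.113)[0,1])
# same-method initial: tail to ring in px0 
for vc in(224,226): print("init tail",tail(f0,.032,vc,180,210)[1],"ring (line centre at .032)",[.4203,.3008])
# outer pink edge left & rim of bore in f0 : rows at axis
g0=cv2.cvtColor(f0["image"],cv2.COLOR_RGB2GRAY).astype(float); print(g0[213:218,404:424].mean(0))
E
```

```text
cam [0.3337 0.0976 0.9274]
tail (np.float64(375.59653465346537), array([[ 0.4691, -0.0278,  0.089 ]]))
tail (np.float64(375.82374100719426), array([[ 0.4625, -0.0282,  0.089 ]]))
tail (np.float64(375.56972789115645), array([[ 0.4558, -0.0276,  0.089 ]]))
tail (np.float64(375.246835443038), array([[ 0.4492, -0.0269,  0.089 ]]))
mouth plane y=-.112 at z 0.101 [[415.0053 215.4934]
 [417.2799 215.541 ]]
mouth plane y=-.112 at z 0.113 [[416.3913 214.6949]
 [418.6974 214.7433]]
mean cols 408-420 [154.     154.2857 154.2857 155.1429 154.8571 136.      90.2857 109.
 147.7143 181.5714 187.1429 154.2857 154.    ]
413 -0.10761691296236596 -0.10463645146138605
413.3 -0.10827613636305515 -0.1052861028992864
413.5 -0.1087156581082188 -0.10571924276270074
414 -0.10981460111319295 -0.10680222905021057
415 -0.11201308472528539 -0.10896879055015583
415.5 -0.11311262734875006 -0.11005236774966022
init tail [[0.4353 0.3865 0.032 ]] ring (line centre at .032) [0.4203, 0.3008]
init tail [[0.4306 0.3867 0.032 ]] ring (line centre at .032) [0.4203, 0.3008]
[ 77.4  77.6 101.2 127.4 133.8 146.8 170.8 218.  222.8 168.6 113.8 158.6
 194.  226.2 225.  192.  200.  221.4 226.  226.2]
```

```bash
python3 - <<'E'
from h import *
np.set_printoptions(precision=4,suppress=True,linewidth=150)
f=pickle.load(open("pics/side5.pkl","rb")); g=cv2.cvtColor(f["image"],cv2.COLOR_RGB2GRAY).astype(np.float32)
u=np.array([*U,0]); ys=np.arange(-.09,-.1301,-.002)
for ang in(90,60,120):   # point on tube surface around axis
    off=np.array([np.cos(np.radians(ang)),0,np.sin(np.radians(ang))])*.0115
    X=np.array([[M[0]-.0015,-.113,.089]])+off+((ys+.113)/u[1])[:,None]*u
    uv=proj(f,X).astype(np.float32); print(ang,uv[0],uv[-1]); print(np.c_[ys,cv2.remap(g,uv[:,:1],uv[:,1:],1)[:,0]].T)
f0=pickle.load(open("pics/side0.pkl","rb")); print("bore centre f0 (345.4,166.9); proj of M:",proj(f,[[*M,.095],[M[0],-.113,.113],[M[0],-.113,.101]]))
print("tail c pred for y=-.0275/-.031:",proj(f,[[.4605,-.0275,.089],[.4605,-.031,.089]]))
m=np.zeros_like(g,np.uint8); m[174:188,330:342]=g[174:188,330:342]<80
N,l,s,ce=cv2.connectedComponentsWithStats(m); print([(s[i].tolist(),ce[i]) for i in range(1,N) if s[i,4]>8])
t=pickle.load(open("pics/top0.pkl","rb"))
for uu,z in((412.8,.077),(413.1,.077),(415.3,.113)): print(uu,onz(t,[[uu,215.5]],z)[0])
E
```

```text
90 [343.5447 168.348 ] [347.7254 163.158 ]
[[ -0.09    -0.092   -0.094   -0.096   -0.098   -0.1     -0.102   -0.104   -0.106   -0.108   -0.11    -0.112   -0.114   -0.116   -0.118   -0.12
   -0.122   -0.124   -0.126   -0.128   -0.13  ]
 [182.0986 179.3359 176.5957 174.3711 172.0635 170.4414 165.5312 161.2969 153.1953 144.002  130.6621 115.3281 101.002   90.1465  88.7188  89.3691
   92.4658  96.8477 101.4629 107.5322 114.2959]]
60 [341.4889 168.62  ] [345.7266 163.4323]
[[ -0.09    -0.092   -0.094   -0.096   -0.098   -0.1     -0.102   -0.104   -0.106   -0.108   -0.11    -0.112   -0.114   -0.116   -0.118   -0.12
   -0.122   -0.124   -0.126   -0.128   -0.13  ]
 [158.75   157.7539 158.8828 157.0469 154.7656 153.2656 153.3359 150.7812 144.125  139.1562 133.5166 126.3975 120.334  112.3076 104.0586  98.8594
   94.8516  90.1836  87.0469  87.9297  89.7891]]
120 [345.5767 169.1214] [349.6957 163.9022]
[[ -0.09    -0.092   -0.094   -0.096   -0.098   -0.1     -0.102   -0.104   -0.106   -0.108   -0.11    -0.112   -0.114   -0.116   -0.118   -0.12
   -0.122   -0.124   -0.126   -0.128   -0.13  ]
 [186.8594 182.7891 178.9688 174.7324 170.9805 167.1328 162.7402 156.9688 148.75   132.2764 119.1572 106.543   97.9648  98.2227  99.625  101.8359
  105.8799 112.124  122.1768 136.5156 153.291 ]]
bore centre f0 (345.4,166.9); proj of M: [[345.4007 167.0924]
 [345.5877 161.062 ]
 [345.4628 165.0926]]
tail c pred for y=-.0275/-.031: [[335.791  181.1566]
 [336.1566 180.6202]]
[([330, 174, 4, 4, 11], array([331.1818, 175.    ])), ([334, 179, 6, 5, 25], array([336.24, 181.04]))]
412.8 [ 0.4605 -0.1131  0.077 ]
413.1 [ 0.4605 -0.1138  0.077 ]
415.3 [ 0.4552 -0.1096  0.113 ]
```

```bash
python3 - <<'E'
import cv2
cv2.imwrite("pics/v7.png",cv2.hconcat([cv2.resize(cv2.imread("pics/top6.png"),(400,250)),cv2.resize(cv2.imread("pics/side5.png"),(400,250))]))
E
```

```text
(no output)
```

View pics/v7.png

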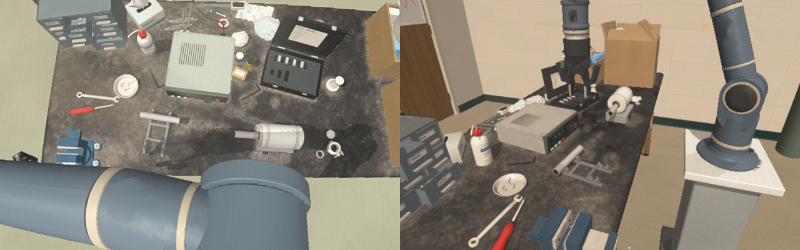

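The top view shows the short tube still in its row at (160,117), the near row empty, and the long tube lying in the furnace at (245,134). The arm is clear of everything, so I hand in.

```bash
python3 - <<'E'
from plant import robot
from h import *
st(robot); robot.close_job()
E
```

```text
t 17.62 tcp [0.3019 0.4989 0.2797] F [ 0.2 -0.3 -0.1] T [ 0.07  0.05 -0.01] op 0.499
the job is handed in; nothing more can be done
```

I gripped the long tube by its tail and slid it, unmarked end first, into the furnace bore. I then lowered it onto the bore floor, let go and moved the arm clear. I handed the job in at 17.6 s. The largest wrist force I read was about 6 N, when the tube touched the bore floor.

**Ring at the mouth:** The last pictures show the tube lying in the bore, with the ring's outer edge about 3 mm outside the mouth. That puts the ring's centre level with the mouth.

**Where checks disagreed:** In the top view, working from the tail end puts the ring about 2 mm too deep. In the side view, the same check puts it 1–2 mm too shallow. The position is therefore only known to about 2 mm. The ring is hard to tell from the dark bore, so I did not adjust it further.

**Short tube:** It is still in its row of the rest. I checked this by eye, not by measurement.

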